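# Pack the glue stick in the sliding-cover pencil box

## Task

Get the customer's craft kit ready: first slide the cover of the wooden pencil box all the way back, then take the glue stick off the sloped counter display and lay it gently, without dropping it, in the two notched rests inside the box, and slide the cover fully shut over it. Leave the ink pad tin, the counter bell and the self-inking stamp where they are.

Things in the scene. Friction and masses are not known exactly. Their poses are not given: they have to be found in the camera images.
- box: Mid-brown wooden pencil box, 170 x 108 x 57 mm, fixed. Origin: centre of its underside; x: long axis, the way its cover slides open (away from the robot, within 0.25 rad of straight ahead); z up. Inside: floor at z = 6 mm, 92 mm wide (y), x from -77 to +77 mm. Side walls 57 mm high, front end wall 52 mm (level with the cover). With the cover fully open the mouth is clear from x = -77 to +43 mm.
- rest_mid (a point): Place in the box for the middle of the lying stick: box x = -17 mm, y = 0, z = 27 mm; axes as the box's. It lies midway between two dark cross rests, 7 mm thick, 30 mm to either side along x, 40 mm wide (y), tops 17 mm above the floor. Their V notches hold the 26 mm stick along x with 8 mm of air under it, so fingers fit down beside it between the rests.
- cover (a joint): How far the flat cover stands open, m: 0 shut, 0.12 fully open; it slides along the box's +x in grooves. Starts 0 to 0.03 open. Sliding takes about 1.5 to 2.5 N; it stays where it is left. The cover is 162 x 98 x 6 mm, its top at box z = 52.5 mm; when open it sticks out past the far end of the box.
- cover_grip (a point): Middle of the dark raised grip bar on the cover, 63 mm above the box's underside: 12 mm thick (along box x), 56 mm wide (along box y), rising 21 mm above the cover to box z = 73.5 mm; pinch it from above. At box x = -50 mm when shut; moves with the cover. Axes as the box's.
- stand: Sloped light-plywood counter display, about 150 x 100 x 185 mm, fixed. Origin: on the counter below the middle of the stick's place; x: to its high end (away from the robot, within 0.25 rad); z up. Its board rises 30 degrees towards +x; the stick lies along the slope in two notched rests 30 mm to either side of its middle, axis 21 mm off the board, foot against a stop block.
- stand_mid (a point): Middle of the stick's place on the stand, 72 mm above its origin; axes as the stand's (not tilted). A 100 mm wide header board stands square to the slope, 68 mm up-slope of this point, and rises 90 mm above the stick's axis, leaning over the stick towards the robot: come in square to the slope, tilted 30 degrees with the gripper's body towards the robot.
- glue_stick: Glue stick with a red cap, a round closed tube 26 mm in diameter and 94 mm long, about 35 g. Origin: centre of its foot; z along the tube to the cap. Starts in the rests of the sloped stand, cap at the high end.
- stick_mid (a point): Middle of the glue stick, on its axis, 47 mm from its foot. Axes as the stick's.
- ink_tin: Bystander: round ink pad tin, 70 mm in diameter, 18 mm high, standing between the box and the stand. Origin: centre of its underside.
- service_bell: Bystander: round counter bell, 83 mm in diameter, 59 mm high. Origin: centre of its underside.
- self_stamp: Bystander: red and black self-inking stamp, 50 x 31 x 81 mm, standing. Origin: centre of its underside.

How it is judged:
On the way, in this order (a step that is already met when the one before it is completed fails the run):
1. the cover is slid back, at least 105 mm open, with the glue stick still in its stand (value of joint cover above 0.105 m and distance between stick_mid and stand_mid below 0.02 m), for 0.2 s.
2. the glue stick lies in both rests of the box, released and at rest, with the cover still open (x of stick_mid in the frame of rest_mid between -0.015 and 0.015 m and y of stick_mid in the frame of rest_mid between -0.005 and 0.005 m and z of stick_mid in the frame of rest_mid between -0.005 and 0.005 m and angle between the z axis of glue_stick and the x axis of box, either way round below 0.12 rad and linear speed of glue_stick below 0.02 m/s and contact force between the fingers and glue_stick below 0.1 N and value of joint cover above 0.09 m), for 0.2 s.
At the end, for the whole second after the job is handed in: The glue stick lies still in both notched rests of the box (its middle within 15 mm along and 5 mm across and in height of the rests' middle point, its axis within 0.12 rad of the box's long axis, cap either way) and the cover is shut to within 4 mm (x of stick_mid in the frame of rest_mid between -0.015 and 0.015 m and y of stick_mid in the frame of rest_mid between -0.005 and 0.005 m and z of stick_mid in the frame of rest_mid between -0.005 and 0.005 m and angle between the z axis of glue_stick and the x axis of box, either way round below 0.12 rad and linear speed of glue_stick below 0.02 m/s and value of joint cover below 0.004 m); the robot touches nothing.
It fails at once if the ink pad tin is moved by more than 20 mm (distance of ink_tin from where it was at the start of the episode above 0.02 m).
It fails at once if the counter bell is moved by more than 20 mm (distance of service_bell from where it was at the start of the episode above 0.02 m).
It fails at once if the self-inking stamp is moved by more than 20 mm (distance of self_stamp from where it was at the start of the episode above 0.02 m).
It fails at once if the glue stick is dropped (faster than 0.45 m/s while out of the fingers) (contact force between the fingers and glue_stick below 0.05 N and linear speed of glue_stick above 0.45 m/s).
It also fails if it takes over 62 s, if anything falls off the work surface, if the arm or the gripper's body presses on something with over 40 N, if the wrist force passes 120 N, or if a joint passes its speed limit or range.

## Robot

A 6-joint arm with a two-finger parallel gripper is mounted at the origin on a cart in front of the work surface, level with it; the furniture and walls round the work are solid. World frame = base frame: x ahead of the robot, y to its left, z up, the work surface at z = 0. Lengths are in m, angles in rad, forces in N, time in s.
With the tool pointing down it reaches from about 0.425 to 0.95 m from the base axis. Payload 3.5 kg.
Tool frame: the origin (TCP) lies on the centre line of the jaws, within the pads' length; the fingertips stand ahead of it and the grasp point (between the pads) lies 11 mm behind it (tips_ahead is the z of the fingertips in the tool frame, in m); z points along the fingers, y is the direction in which the jaws open and shut (so a half turn about z gives the same grasp; the last joint's range is limited). The gripper opens to 85 mm and grips with 20 to 120 N. Pads are 22 mm wide; open, the fingers measure 114 mm over their backs; the gripper's body (76 mm by 85 mm) begins 54 mm behind the grasp point. The pads swing forward as they close: fully open they stand 13 mm farther back than shut.
Start: joints at [1.077, 0.286, 1.577, -0, 1.279, -0.15], TCP at [0.227, 0.635, 0.239] pointing down, gripper open.
Joint ranges: [-2.77, 2.77], [-0.9, 2.22], [0.21, 2.48], [-1.53, 4.67], [0.24, 2.81], [-2.84, 2.84]. Speed limits (rad/s): [2.79, 2.79, 3.14, 3.14, 3.14, 3.14].

## Interface

Orientations are given as a unit quaternion [x, y, z, w].
In Python, from plant import * gives the robot as it stands. The module is installed in compiled form; this text tells all that it offers.
- The arm moves only by the tool move_arm, never from a script. Its arguments are lists of equal length, an entry for each row: "linear": the shift along the world's x, y, z in m, a list of three; "twist": the turn, a rotation vector about the world's x, y, z in degrees, a list of three. A call has 1 to 20 rows; each row shifts and turns the pose as measured when the row begins; what a row does not reach is not made up. A row lasts 1/12 s, in which the tool goes at most 41.7 mm and 7.16 degrees, less where a joint would pass 70% of its speed; a pose out of reach is approached as far as the arm can. A call is refused whole if a number of a shift passes 0.0417 or a number of a turn 7.16, either way. A call with a gripper value outside its range is refused whole. "grip" is the opening, from 0 (shut) to 1 (fully open), set as the call begins (left out, the last holds). The fingers move at their own pace and stop on an object; "force" is the grip in N (left out, the last holds). Time passes only in rows, so rows that do not move let the fingers close. It gives the time, the measured TCP pose, the force and the opening at its end, in the units of the state.
- get_state(): the state, without advancing time (a new reading comes with each control period).
- read_camera(name): name is "side" or "top" or "wrist"; returns a dict with "img" (420x560x3 uint8, blue, green, red), "depth" (420x560 float32, m along the optical axis (not along the pixel's ray), 0 where there is no reading), "fx", "fy", "cx", "cy" (pixels), "dist" ([k1, k2, p1, p2, k3] as OpenCV has them; the pictures are not rectified), "rvec" (rotation vector, rad) and "tvec" (3), from world to camera coordinates, as OpenCV has them. Camera axes: x right, y down, z forward; pixel columns grow to the right and rows downward; lengths in m; the calibration is good to about 2 mm. A picture is of the moment at which its call begins.
- sign_off(): hands the job in, once; it reports no verdict.
The state is a dict: "time": time; "qpos": joint angles; "dq": joint speeds; "joint_efforts": joint torques, N m; "eef_pos": TCP position; "tcp_rot": TCP orientation; "contact_force": force on the tool from outside, world axes, zero at the start; "wrist_torque": the same for the moment, N m; "opening": opening from 0.0 (shut) to 1.0 (fully open).
Only numpy, scipy, OpenCV 4.12 (cv2) and the standard library are available. Lean on these libraries where they do the work, as an engineer would, in place of code of your own. Each camera call takes 0.05 s, during which the arm holds its last target.

## Working session

There is one attempt and no reset: what is moved stays moved. The work goes in short steps, Python scripts to look and compute and a tool call to move; the robot and the scene stay as the last step left them, time stands still between calls to the robot, and variables do not carry over. Pictures are saved under pics/ and viewed, and the job is handed in when it is done.

Besides the shell and the picture viewer there is one more tool, called after "Emit:" as name(argument=value, ...) on one line, values as JSON. move_arm: Moves the arm, as the interface text tells. Its arguments: {"type":"object","properties":{"linear":{"type":"array","items":{"type":"array","items":{"type":"number"}}},"twist":{"type":"array","items":{"type":"array","items":{"type":"number"}}},"grip":{"type":"number"},"force":{"type":"number"}},"required":["linear","twist"]}

```bash
mkdir -p pics
cat > h.py <<'E'
import numpy as np, cv2
from scipy.spatial.transform import Rotation as R
from plant import *
def cam(n):
    c=read_camera(n); c['K']=np.array([[c['fx'],0,c['cx']],[0,c['fy'],c['cy']],[0,0,1.]]); c['D']=np.array(c['dist'],float)
    c['Rm']=cv2.Rodrigues(np.array(c['rvec'],float))[0]; c['t']=np.array(c['tvec'],float).ravel(); return c
def cloud(c):
    h,w=c['depth'].shape
    v,u=np.mgrid[0:h,0:w]
    n=cv2.undistortPoints(np.stack([u.ravel(),v.ravel()],1).astype(np.float64)[:,None],c['K'],c['D'])[:,0]
    d=c['depth'].ravel()
    P=np.c_[n*d[:,None],d]
    return ((P-c['t'])@c['Rm']).reshape(h,w,3)
def proj(c,P):
    return cv2.projectPoints(np.atleast_2d(np.array(P,float)),np.array(c['rvec'],float),c['t'],c['K'],c['D'])[0][:,0]
def plane(c,uv,z):
    n=cv2.undistortPoints(np.array(uv,float).reshape(-1,1,2),c['K'],c['D'])[:,0]
    d=np.c_[n,np.ones(len(n))]@c['Rm']; o=-c['Rm'].T@c['t']
    return o+d*((z-o[2])/d[:,2])[:,None]
E
cat > a.py <<'E'
from h import *
import pickle
for n in ['side','top','wrist']:
    c=cam(n); cv2.imwrite(f'pics/0{n}.png',c['img']); pickle.dump(c,open(f'{n}0.pkl','wb'))
    print(n,'pos',-c['Rm'].T@c['t'],'fwd',c['Rm'][2], (c['depth']>0).mean())
s=get_state();print({k:np.round(v,4) if not isinstance(v,dict) else v for k,v in s.items()})
E
python3 a.py; ls
```

```text
side pos [-0.03734521 -0.69949387  0.57450332] fwd [ 0.43791866  0.79402285 -0.42160996] 0.9960714285714286
top pos [0.4093309  0.26670613 1.16583622] fwd [ 0.08494095 -0.01733594 -0.99623516] 0.9961734693877551
wrist pos [0.14994238 0.66310476 0.37337825] fwd [ 0.29455246 -0.10831093 -0.94947754] 0.9959438775510204
{'time': np.float64(0.15), 'qpos': array([ 1.077 ,  0.287 ,  1.5778,  0.    ,  1.2786, -0.15  ]), 'dq': array([-0.0001, -0.0016, -0.0049,  0.0002,  0.0005, -0.0005]), 'joint_efforts': array([ 1.00000e-03, -4.06603e+01, -2.93140e+01, -2.00000e-04,
        4.00000e-03, -0.00000e+00]), 'eef_pos': array([0.2272, 0.6351, 0.2382]), 'tcp_rot': array([ 1.710e-01,  9.853e-01, -9.000e-04, -3.000e-04]), 'contact_force': array([-0.1342, -0.1717,  1.1896]), 'wrist_torque': array([0.0785, 0.035 , 0.0426]), 'opening': np.float64(0.9973)}
a.py
h.py
pics
side0.pkl
top0.pkl
wrist0.pkl
```

View pics/0top.png

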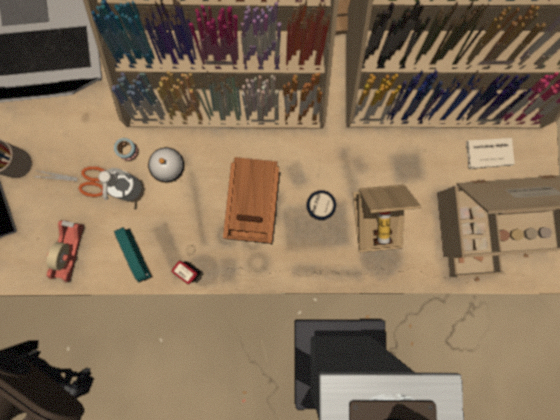

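View pics/0side.png

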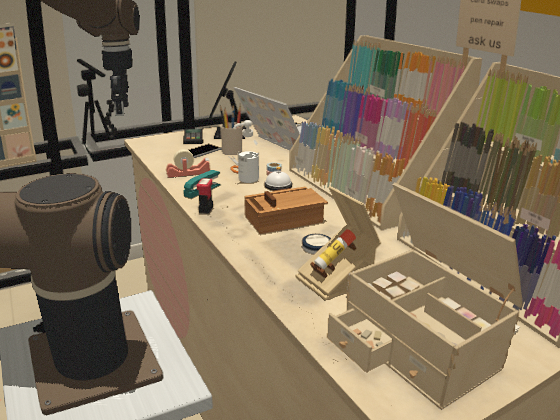

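View pics/0wrist.png

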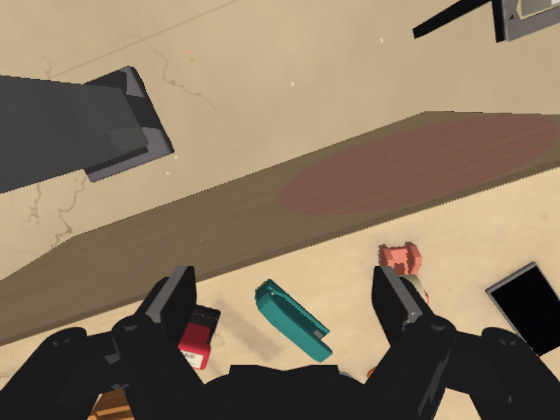

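The top view shows the box at about (252,200), with its grip bar at (250,218). The tin is at (321,205), the bell at (166,164), the stamp at (186,271), and the stand with the stick at (383,228). In the side view the stick lies on the stand at about (333,253). Next I'll measure the positions.

```bash
cat > m.py <<'E'
from h import *
import pickle
c=pickle.load(open('top0.pkl','rb')); P=cloud(c); img=c['img']; hsv=cv2.cvtColor(img,cv2.COLOR_BGR2HSV)
print('table z',np.median(P[240:285,300:340,2]))
sub=np.zeros(img.shape[:2],bool); sub[145:255,215:290]=1
Z=P[...,2]
m=sub&(Z>0.035)&(Z<0.09)
pts=P[m]; print(m.sum())
r=cv2.minAreaRect(pts[:,:2].astype(np.float32)*1000); print('box rect all mm',r, cv2.boxPoints(r))
g=sub&(Z>0.064)&(Z<0.085); print('grip',g.sum(),np.median(Z[g]),P[g].mean(0)); 
if g.sum()>4: print(cv2.minAreaRect(P[g][:,:2].astype(np.float32)*1000))
lv=sub&(Z>0.02)
cv2.imwrite('pics/top_z.png',cv2.resize(np.clip(Z[130:270,150:440]*1000*1.2,0,255).astype(np.uint8),None,fx=2.7,fy=2.7,interpolation=0))
cv2.imwrite('pics/top_c.png',cv2.resize(img[130:290,150:440],None,fx=2.7,fy=2.7,interpolation=cv2.INTER_CUBIC))
s=pickle.load(open('side0.pkl','rb'))
cv2.imwrite('pics/side_c.png',cv2.resize(s['img'][160:300,190:400],None,fx=3.8,fy=3.8,interpolation=cv2.INTER_CUBIC))
E
python3 m.py
```

```text
table z 0.0008483048303606913
3730
box rect all mm ((540.34814453125, 312.80706787109375), (108.09854125976562, 183.68443298339844), 84.14404296875) [[443.47067 268.4103 ]
 [626.19653 249.6694 ]
 [637.2256  357.20383]
 [454.49976 375.94473]]
grip 142 0.073934809184027 [0.49666368 0.31701338 0.07373106]
((496.79400634765625, 317.6374816894531), (55.45206069946289, 11.950282096862793), 84.39441680908203)
```

View pics/top_z.png

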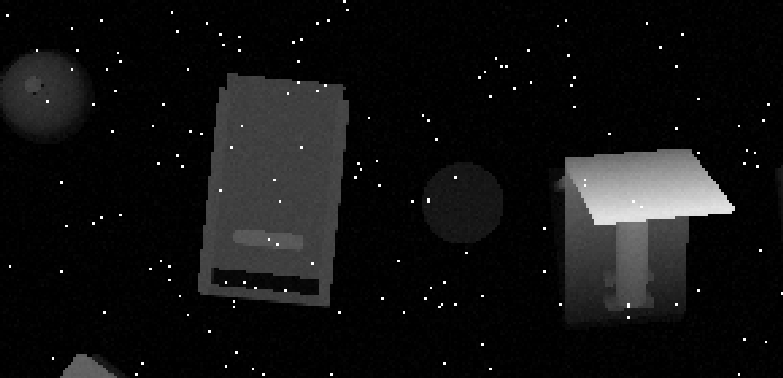

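View pics/top_c.png

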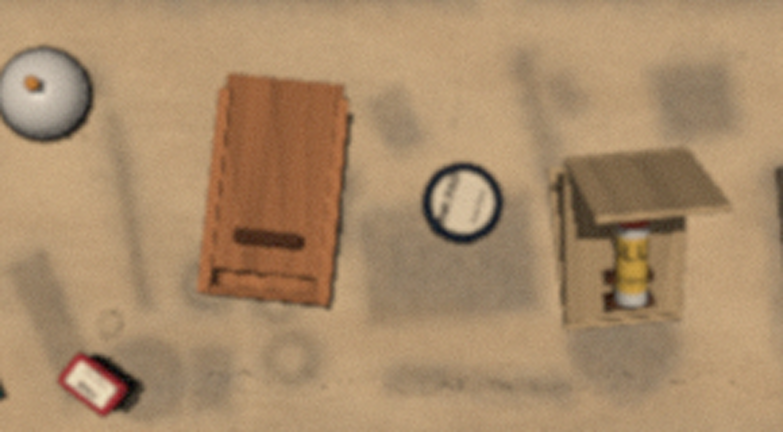

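View pics/side_c.png

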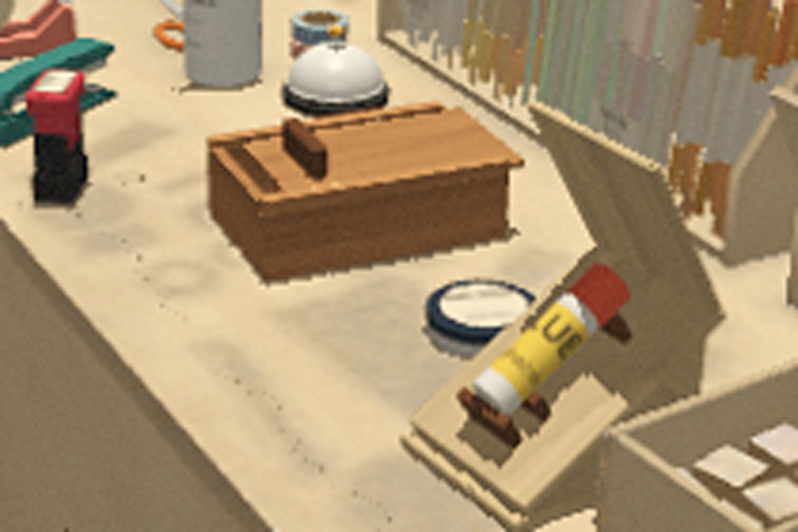

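```bash
cat > m2.py <<'E'
from h import *
import pickle
from scipy.optimize import least_squares
def planefit(p):
    for _ in range(6):
        c0=p.mean(0); n=np.linalg.svd(p-c0,full_matrices=False)[2][2]; d=(p-c0)@n; p=p[abs(d)<max(2*np.median(abs(d)),.0015)]
    n*=np.sign(n[2]); return n,c0,len(p),np.std((p-c0)@n)
c=pickle.load(open('top0.pkl','rb')); P=cloud(c)
B=np.concatenate([P[222:243,362:373].reshape(-1,3),P[222:243,394:401].reshape(-1,3)])
n,c0,k,s=planefit(B); print('board',n,c0,k,s,'tilt',np.degrees(np.arccos(n[2])),'yaw',np.arctan2(-n[1],-n[0]))
H=P[190:210,370:400].reshape(-1,3); hn,hc,k,s=planefit(H); print('header',hn,hc,k,s,'tilt',np.degrees(np.arccos(abs(hn[2]))),'az',np.arctan2(-hn[1],-hn[0]))
s=pickle.load(open('side0.pkl','rb')); Q=cloud(s)
# stick pts near
def cyl(pts,lab):
    h=(pts-c0)@n
    pts=pts[(h>.021)&(h<.037)]
    q0=np.r_[pts.mean(0)-n*.008]
    yaw=np.arctan2(-n[1],-n[0]); tilt=np.arccos(n[2])
    def f(x):
        a=np.array([np.cos(x[3])*np.cos(x[2]),np.cos(x[3])*np.sin(x[2]),np.sin(x[3])])
        o=q0+x[0]*np.cross(n,a)+x[1]*n
        d=pts-o; return np.linalg.norm(d-np.outer(d@a,a),axis=1)-.013
    r=least_squares(f,[0,0,yaw,tilt],loss='soft_l1',f_scale=.001)
    x=r.x;a=np.array([np.cos(x[3])*np.cos(x[2]),np.cos(x[3])*np.sin(x[2]),np.sin(x[3])]);o=q0+x[0]*np.cross(n,a)+x[1]*n
    t=(pts-o)@a
    print(lab,len(pts),'axis',a,'yaw',x[2],'tilt',np.degrees(x[3]),'h',(o-c0)@n,'rms',np.std(r.fun),'t',t.min(),t.max(),'foot',o+a*np.percentile(t,1),'top',o+a*np.percentile(t,99))
T=P[212:248,374:394].reshape(-1,3); cyl(T,'top')
S=Q[225:275,308:362].reshape(-1,3); cyl(S,'side')
hs=(Q-c0)@n
ms=(hs>.02)&(hs<.04);v=np.zeros_like(ms);v[225:275,308:362]=1;cv2.imwrite('pics/ms.png',cv2.resize(((ms&v)*255).astype(np.uint8)[200:290,280:380],None,fx=5,fy=5,interpolation=0))
E
python3 m2.py
```

```text
board [-0.50551503 -0.04459616  0.86166452] [0.46850739 0.02547131 0.03776643] 230 0.0007908006951818065 tilt 30.496008295185003 yaw 0.08799146628050625
header [0.86343458 0.07638904 0.4986436 ] [0.52905629 0.03750153 0.14785289] 559 0.0006588935437411695 tilt 60.08969843954541 az -3.05335126157843
top 367 axis [0.85590958 0.06961028 0.51241898] yaw 0.08115040523569345 tilt 30.825091349749677 h 0.01958013322828401 rms 0.0015791533337755376 t -0.04496472212285252 0.03905714823151353 foot [0.44653242 0.02017551 0.04705361] top [0.51384026 0.02564959 0.08734971]
side 498 axis [0.85205383 0.07848524 0.51753679] yaw 0.09185379994803376 tilt 31.16716904930664 h 0.01812578468293873 rms 0.001765468954314 t -0.052102162787366534 0.07058775454433927 foot [0.44553233 0.01733052 0.04423934] top [0.5459716  0.02658229 0.10524607]
```

View pics/ms.png

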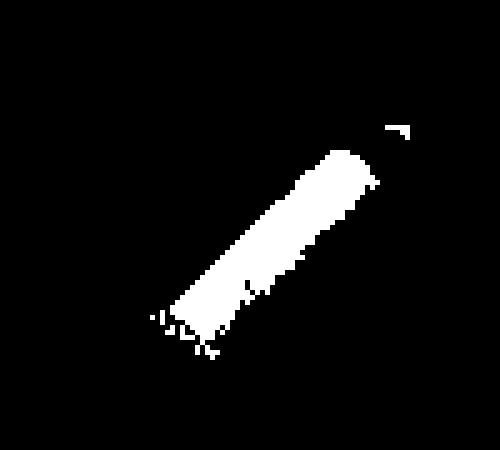

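Run:
```python
import plant; print([ (k,getattr(plant,k)) for k in dir(plant) if not k.startswith('_') and not callable(getattr(plant,k))])
```

```text
[('tips_ahead', 0.008)]
```

Emit:
move_arm(linear=[[0.0225, -0.0265, -0.004], [0.0225, -0.0265, -0.004], [0.0225, -0.0265, -0.004], [0.0225, -0.0265, -0.004], [0.0225, -0.0265, -0.004], [0.0225, -0.0265, -0.004], [0.0225, -0.0265, -0.004], [0.0225, -0.0265, -0.004], [0.0225, -0.0265, -0.004], [0.0225, -0.0265, -0.004], [0.0225, -0.0265, -0.004], [0.0225, -0.0265, -0.004], [0, 0, 0]], twist=[[0, 0, -6.3], [0, 0, -6.3], [0, 0, -6.3], [0, 0, -6.3], [0, 0, -6.3], [0, 0, -6.3], [0, 0, -6.3], [0, 0, -6.3], [0, 0, -6.3], [0, 0, -6.3], [0, 0, -6.3], [0, 0, -6.3], [0, 0, 0]], grip=0.5, force=40)

```text
time: 1.23
eef_pos: [0.5016, 0.3011, 0.1836]
tcp_rot: [0.759, 0.652, -0.002, -0.001]
contact_force: [1.2, -0.2, -0.4]
opening: 0.504
```

```bash
cat > st.py <<'E'
from h import *
def st():
    s=get_state(); r=R.from_quat(s['tcp_rot']); M=r.as_matrix()
    print('t',round(float(s['time']),2),'p',np.round(s['eef_pos'],4),'yaz',round(np.arctan2(M[1,1],M[0,1]),4),'z',np.round(M[:,2],3),'q',np.round(s['qpos'],2),'F',np.round(s['contact_force'],1),'op',round(float(s['opening']),3))
    return s,M
E
python3 - <<'E'
from st import *
import pickle
st(); c=cam('wrist'); pickle.dump(c,open('w1.pkl','wb')); cv2.imwrite('pics/w1.png',c['img'])
P=cloud(c);Z=P[...,2]
g=(Z>0.066)&(Z<0.08); n,l,s,ce=cv2.connectedComponentsWithStats(g.astype(np.uint8))
for i in range(1,n):
    if s[i,4]>300: print(s[i],P[l==i].mean(0),cv2.minAreaRect(P[l==i][:,:2].astype(np.float32)*1000))
E
```

```text
t 1.23 p [0.5016 0.3011 0.1836] yaz -0.1515 z [-0.004 -0.    -1.   ] q [0.37 0.14 1.85 0.   1.15 0.52] F [ 1.2 -0.2 -0.4] op 0.504
[ 66   0  50  67 870] [0.39132589 0.44660741 0.07558278] ((389.0628662109375, 445.58251953125), (51.70767593383789, 14.933038711547852), 35.974422454833984)
[269 154  17  67 929] [0.49711592 0.31900409 0.07372944] ((496.8143310546875, 317.3536682128906), (55.863609313964844, 11.987491607666016), 84.24392700195312)
[524 294  36  38 583] [0.72746055 0.15834123 0.07212845] ((728.4381103515625, 159.71876525878906), (37.76486587524414, 18.325101852416992), 31.966772079467773)
[522 361  38  21 473] [0.73045231 0.09273461 0.07242194] ((733.9173583984375, 89.5532455444336), (12.837289810180664, 35.57617950439453), 87.8487319946289)
```

View pics/w1.png

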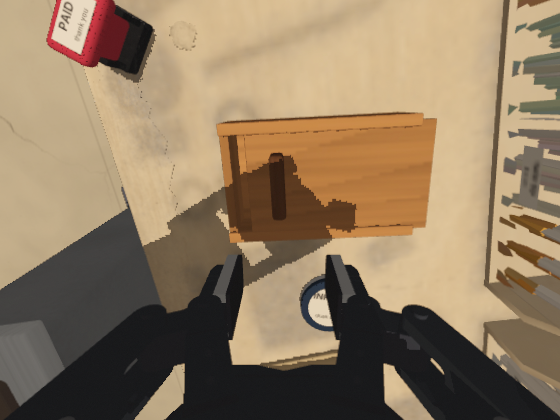

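Emit:
move_arm(linear=[[-0.0016, 0.0055, -0.025], [-0.0016, 0.0055, -0.025], [-0.0016, 0.0055, -0.025], [0, 0, -0.02], [0, 0, 0]], twist=[[0, 0, 1], [0, 0, 1], [0, 0, 0.9], [0, 0, 0], [0, 0, 0]])

```text
time: 1.7
eef_pos: [0.4943, 0.3226, 0.0883]
tcp_rot: [0.738, 0.675, 0.001, -0.002]
contact_force: [-0.4, 0.1, -1.5]
opening: 0.498
```

Run:
```python
from st import *
import pickle
st()
c=pickle.load(open('w1.pkl','rb'));P=cloud(c);Z=P[...,2]
sub=np.zeros(Z.shape,bool); sub[100:250,205:450]=1
w=sub&(Z>.0548)&(Z<.0595)
o=np.array([.5335,.3135]); a=-.1005
def loc(X): d=X[:,:2]-o; return np.c_[d@[np.cos(a),np.sin(a)],d@[-np.sin(a),np.cos(a)],X[:,2]]
L=loc(P[w]); 
for sg in (-1,1):
    k=L[(L[:,1]*sg>40)]; print(sg,len(k),np.percentile(k,[0.5,2,50,98,99.5],axis=0).round(4).tolist(), 'slope',np.polyfit(k[:,0],k[:,1],1))
n=sub&(Z>.03); L=loc(P[n]); print(np.percentile(L,[0.2,1,99,99.8],axis=0).round(4).tolist())
m=(abs(L[:,1])<.04)&(L[:,0]<-.07)&(abs(L[:,2]-.052)<.004); print('front wall',np.percentile(L[m],[1,50,99],axis=0).round(4).tolist())
```

```text
t 1.7 p [0.4943 0.3226 0.0883] yaz -0.0894 z [-0.001  0.005 -1.   ] q [0.4  0.27 1.89 0.01 0.98 0.49] F [-0.4  0.1 -1.5] op 0.498Traceback (most recent call last):
  File "<stdin>", line 11, in <module>
    return _quantile_unchecked(
        a, q, axis, out, overwrite_input, method, keepdims, weights)
    return _ureduce(a,
                    func=_quantile_ureduce_func,
    ...<5 lines>...
                    overwrite_input=overwrite_input,
                    method=method)
    r = func(a, **kwargs)
    result = _quantile(arr,
                       quantiles=q,
    ...<2 lines>...
                       out=out,
                       weights=wgt)
    slices_having_nans = np.isnan(arr[-1, ...])
                                  ~~~^^^^^^^^^
IndexError: index -1 is out of bounds for axis 0 with size 0
```

Emit:
move_arm(linear=[[0.0012, -0.0025, -0.012], [0.0012, -0.0025, -0.009], [0, 0, 0], [0, 0, 0]], twist=[[0, 0, -0.7], [0, 0, 0], [0, 0, 0], [0, 0, 0]])

```text
time: 2.03
eef_pos: [0.4958, 0.3198, 0.0672]
tcp_rot: [0.741, 0.672, 0.002, -0.002]
contact_force: [-0.2, -0.2, 0.1]
opening: 0.502
```

Run:
```python
from st import *
import pickle
st()
c=pickle.load(open('w1.pkl','rb'));P=cloud(c);Z=P[...,2]
sub=np.zeros(Z.shape,bool); sub[100:250,205:450]=1
o=np.array([.5335,.3135]); a=-.1005
def loc(X): d=X[:,:2]-o; return np.c_[d@[np.cos(a),np.sin(a)],d@[-np.sin(a),np.cos(a)],X[:,2]]
L=loc(P[sub&(Z>.03)&(Z<.09)]); print(len(L),np.percentile(L,[0.2,1,99,99.8],axis=0).round(4).tolist())
for sg in (-1,1):
    k=L[(L[:,1]*sg>.0495)&(L[:,2]>.045)]; print(sg,len(k),np.percentile(k,[0.5,2,50,98,99.5],axis=0).round(4).tolist(), 'slope',np.polyfit(k[:,0],k[:,1],1))
m=(abs(L[:,1])<.04)&(L[:,0]<-.07)&(abs(L[:,2]-.052)<.004); print('front wall',np.percentile(L[m],[1,50,99],axis=0).round(4).tolist())
```

```text
t 2.03 p [0.4958 0.3198 0.0672] yaz -0.0977 z [-0.001  0.006 -1.   ] q [0.4  0.3  1.9  0.01 0.94 0.49] F [-0.2 -0.2  0.1] op 0.502
24075 [[-0.0847, -0.0535, 0.0318], [-0.0832, -0.0523, 0.0379], [0.096, 0.0538, 0.0745], [0.0976, 0.0544, 0.0752]]
-1 748 [[-0.0839, -0.054, 0.0559], [-0.0815, -0.0538, 0.0563], [0.0014, -0.0516, 0.0577], [0.0813, -0.0496, 0.059], [0.0836, -0.0495, 0.0593]] slope [ 0.00048649 -0.05159011]
1 1318 [[-0.0841, 0.0495, 0.0456], [-0.0814, 0.0496, 0.0465], [0.0035, 0.052, 0.0576], [0.0813, 0.0544, 0.0592], [0.0836, 0.0545, 0.0596]] slope [0.00185907 0.05201056]
front wall [[-0.0851, -0.039, 0.0485], [-0.0807, 0.0025, 0.0528], [-0.0771, 0.0393, 0.0543]]
```

Emit:
move_arm(linear=[[0.0005, -0.001, -0.003], [0, 0, 0], [0, 0, 0], [0, 0, 0], [0, 0, 0], [0, 0, 0], [0, 0, 0], [0, 0, 0]], twist=[[0, 0, 0], [0, 0, 0], [0, 0, 0], [0, 0, 0], [0, 0, 0], [0, 0, 0], [0, 0, 0], [0, 0, 0]], grip=0)

```text
time: 2.7
eef_pos: [0.498, 0.3193, 0.0666]
tcp_rot: [0.741, 0.671, 0.004, -0.002]
contact_force: [1.1, 1.0, -2.5]
opening: 0.13
```

Emit:
move_arm(linear=[[0.012, -0.0012, 0], [0.012, -0.0012, 0], [0.012, -0.0012, 0], [0.012, -0.0012, 0], [0.012, -0.0012, 0], [0.012, -0.0012, 0], [0.012, -0.0012, 0], [0.01, -0.001, 0], [0, 0, 0]], twist=[[0, 0, 0], [0, 0, 0], [0, 0, 0], [0, 0, 0], [0, 0, 0], [0, 0, 0], [0, 0, 0], [0, 0, 0], [0, 0, 0]])

```text
time: 3.45
eef_pos: [0.6008, 0.3088, 0.0666]
tcp_rot: [0.742, 0.671, 0.003, -0.004]
contact_force: [-1.4, 1.8, -0.7]
opening: 0.125
```

Emit:
move_arm(linear=[[0.003, -0.0003, 0], [0.003, -0.0003, 0], [0, 0, 0]], twist=[[0, 0, 0], [0, 0, 0], [0, 0, 0]])

```text
time: 3.7
eef_pos: [0.6047, 0.3084, 0.0666]
tcp_rot: [0.742, 0.67, -0.002, -0.008]
contact_force: [1.7, -0.0, -1.2]
opening: 0.128
```

Emit:
move_arm(linear=[[0, 0, 0], [0, 0, 0], [0, 0, 0], [0, 0, 0.02], [0, 0, 0.03], [0, 0, 0.035], [-0.01, -0.015, 0.035], [-0.01, -0.02, 0.035], [-0.01, -0.02, 0.03], [-0.01, -0.02, 0.01], [-0.01, -0.02, 0], [-0.01, -0.02, 0], [-0.01, -0.02, 0], [-0.01, -0.02, 0], [-0.01, -0.02, 0], [-0.01, -0.02, 0]], twist=[[0, 0, 0], [0, 0, 0], [0, 0, 0], [0, 0, 0], [0, 0, 0], [0, 0, 7], [0, 0, 7], [0, 0, 7], [0, 0, 7], [0, 0, 7], [0, 0, 7], [0, 0, 7], [0, 0, 7], [0, 0, 7], [0, 0, 7], [0, 0, 7]], grip=0.65)

```text
time: 5.03
eef_pos: [0.5036, 0.105, 0.2768]
tcp_rot: [0.147, 0.989, -0.001, 0.011]
contact_force: [0.4, -0.2, 0.1]
opening: 0.649
```

Run:
```python
from st import *
import pickle
st(); c=cam('top'); pickle.dump(c,open('top1.pkl','wb')); cv2.imwrite('pics/t1.png',cv2.resize(c['img'][110:300,130:450],None,fx=2.4,fy=2.4))
P=cloud(c);Z=P[...,2];sub=np.zeros(Z.shape,bool);sub[130:255,215:300]=1
g=sub&(Z>.067)&(Z<.08); X=P[g]; r=cv2.minAreaRect(X[:,:2].astype(np.float32)*1000);print(r)
d=np.array(r[0])/1000-[.5335,.3137]; print('grip box x',d@[.995,-.0995])
```

```text
t 5.03 p [0.5036 0.105  0.2768] yaz 1.276 z [ 0.021 -0.006 -1.   ] q [ 0.01 -0.11  1.93 -0.01  1.3  -1.26] F [ 0.4 -0.2  0.1] op 0.649
((602.97607421875, 306.6529846191406), (55.17227554321289, 12.52739143371582), 84.26150512695312)
grip box x 0.06982987187805177
```

View pics/t1.png

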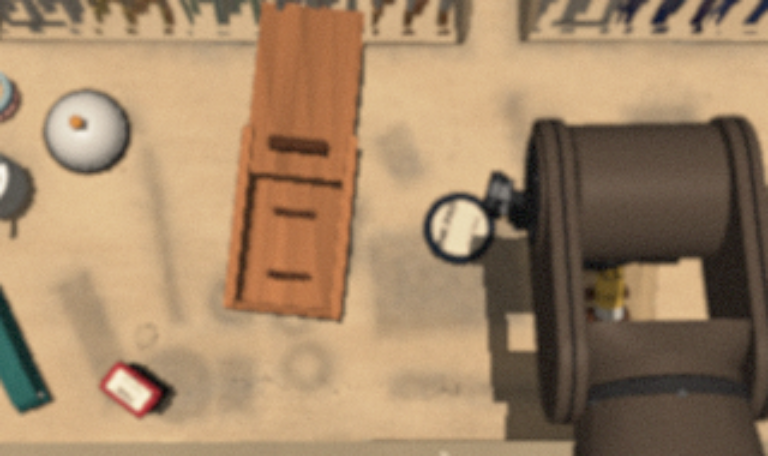

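Emit:
move_arm(linear=[[-0.012, -0.022, 0], [-0.012, -0.022, 0], [-0.012, -0.022, 0], [-0.012, -0.022, 0], [-0.004, 0, -0.012], [-0.004, 0, -0.014], [-0.004, 0, -0.014], [-0.004, 0, -0.014], [-0.004, 0, -0.014], [-0.004, 0, -0.014], [0, 0, 0]], twist=[[0, 0, 5.5], [0, 0, 5.5], [0, 0, 5.5], [0, 0, 5.4], [0.45, -5.2, 0], [0.45, -5.2, 0], [0.45, -5.2, 0], [0.45, -5.2, 0], [0.45, -5.2, 0], [0.45, -5.2, 0], [0, 0, 0]])

```text
time: 6.0
eef_pos: [0.4456, 0.0031, 0.2142]
tcp_rot: [-0.049, 0.951, -0.001, 0.304]
contact_force: [-0.0, -0.3, 0.6]
opening: 0.652
```

Run:
```python
from st import *
import pickle
st(); c=cam('wrist'); pickle.dump(c,open('w2.pkl','wb')); cv2.imwrite('pics/w2.png',c['img'])
```

```text
t 6.0 p [0.4456 0.0031 0.2142] yaz 1.664 z [ 0.579  0.028 -0.815] q [-0.35 -0.6   2.48  0.35  0.71 -2.23] F [-0.  -0.3  0.6] op 0.652
```

View pics/w2.png

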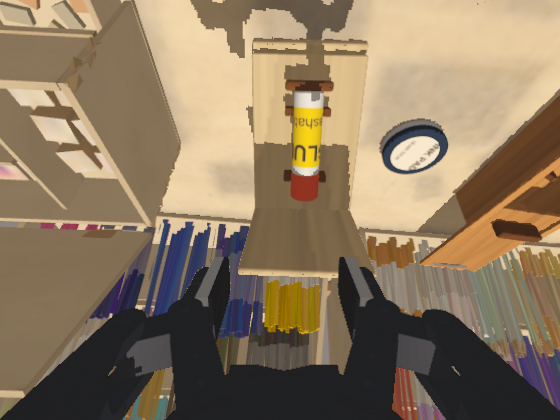

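```bash
cat > fk.py <<'E'
from h import *
from scipy.optimize import least_squares
def fk(q,p,s4=1,s6=1):
    h,a2,a3,L,d,e=p
    A=R.from_euler('z',q[0]); B=A*R.from_euler('y',q[1]); C=B*R.from_euler('y',q[2]); D=C*R.from_euler('z',s4*q[3]); E=D*R.from_euler('y',q[4]); F=E*R.from_euler('z',s6*q[5])
    pos=np.array([0,0,h])+A.apply([0,d,0])+B.apply([0,0,a2])+C.apply([e,0,a3])+E.apply([0,0,L])
    return pos,F.as_matrix()
if __name__=='__main__':
    S=[([1.077,.287,1.5778,0,1.2786,-.15],[.2272,.6351,.2382]),([.37,.14,1.85,0,1.15,.52],[.5016,.3011,.1836]),([.4,.3,1.9,.01,.94,.49],[.4958,.3198,.0672]),([.01,-.11,1.93,-.01,1.3,-1.26],[.5036,.105,.2768])]
    s=get_state(); print(np.round(s['qpos'],4)); S.append((s['qpos'],s['eef_pos']))
    for s4 in (1,-1):
        f=lambda p: np.concatenate([fk(q,p,s4)[0]-x for q,x in S])
        for e in (1,0):
            g=(lambda p:f(p)) if e else (lambda p:f(np.r_[p[:5],0]))
            r=least_squares(g,[.3,.4,.4,.2,.1,0]); print(s4,e,np.round(r.x,4),np.sqrt(np.mean(r.fun**2)))
        print(fk(s['qpos'],r.x,s4,1)[1].round(3)); 
    print(R.from_quat(s['tcp_rot']).as_matrix().round(3))
E
python3 fk.py
```

```text
[-0.3471 -0.5978  2.4825  0.3481  0.712  -2.2228]
1 1 [0.2416 0.4449 0.5718 0.245  0.1004 0.0214] 0.0008447706752163126
1 0 [0.2203 0.4355 0.5644 0.237  0.1008 0.    ] 0.0016842768504403086
[[ 0.094 -0.813  0.575]
 [-0.995 -0.094  0.029]
 [ 0.03  -0.574 -0.818]]
-1 1 [ 0.0604  0.2673  0.5626 -0.0136  0.1107 -0.0834] 0.017321992029624433
-1 0 [0.1435 0.3038 0.5914 0.0178 0.1121 0.    ] 0.018230214070006766
[[ 0.358 -0.833  0.423]
 [-0.757 -0.524 -0.39 ]
 [ 0.546 -0.181 -0.818]]
[[-0.813 -0.094  0.575]
 [-0.094  0.995  0.029]
 [-0.574 -0.03  -0.818]]
```

```bash
cat > ik.py <<'E'
from fk import *
PR=[0.2416,0.4449,0.5718,0.245,0.1004,0.0214]
lo=np.array([-2.77,-.9,.21,-1.53,.24,-2.84]);hi=np.array([2.77,2.22,2.48,4.67,2.81,2.84])
def rot(yaz,tilt,taz):
    z=np.array([np.sin(tilt)*np.cos(taz),np.sin(tilt)*np.sin(taz),-np.cos(tilt)]); y=np.array([np.cos(yaz),np.sin(yaz),0]); y-=z*(y@z); y/=np.linalg.norm(y)
    return np.c_[np.cross(y,z),y,z]
def ik(pos,M,q0):
    def f(q):
        p,F=fk(q,PR); F=F@R.from_euler('z',np.pi/2).as_matrix()
        return np.r_[(p-pos)*5,(R.from_matrix(M.T@F)).as_rotvec()]
    r=least_squares(f,np.clip(q0,lo+1e-3,hi-1e-3),bounds=(lo,hi)); e=f(r.x); return r.x,np.linalg.norm(e[:3])/5*1000,np.degrees(np.linalg.norm(e[3:]))
if __name__=='__main__':
    ya=.088
    for tl in (30,25,20):
        n=np.array([-.498,-.044,.866]); n=np.array([-np.sin(np.radians(tl))*np.cos(ya),-np.sin(np.radians(tl))*np.sin(ya),np.cos(np.radians(tl))])
        for s in (0,.03,.06,.09,.12,.15):
            p=np.array([.486,.0225,.072])+(s-.007)*n
            q,e,a=ik(p,rot(np.pi/2+ya,np.radians(tl),ya),[-.35,-.5,2.4,.35,.7,-2.2])
            print(tl,s,p.round(3),q.round(2),round(e,1),'mm',round(a,2),'deg')
E
python3 ik.py
```

```text
30 0 [0.489 0.023 0.066] [-0.24 -0.11  2.43  0.48  0.36 -2.32] 0.0 mm 0.0 deg
30 0.03 [0.475 0.021 0.092] [-0.26 -0.22  2.46  0.41  0.44 -2.25] 0.0 mm 0.0 deg
30 0.06 [0.46  0.02  0.118] [-0.27 -0.33  2.48  0.36  0.52 -2.2 ] 0.2 mm 0.08 deg
30 0.09 [0.445 0.019 0.144] [-0.28 -0.42  2.48  0.31  0.63 -2.15] 3.0 mm 1.02 deg
30 0.12 [0.43  0.018 0.17 ] [-0.3  -0.51  2.48  0.28  0.73 -2.12] 4.6 mm 1.6 deg
30 0.15 [0.415 0.016 0.196] [-0.32 -0.6   2.48  0.26  0.82 -2.11] 5.2 mm 1.81 deg
25 0 [0.489 0.023 0.066] [-0.23 -0.09  2.39  0.31  0.44 -2.14] 0.0 mm 0.0 deg
25 0.03 [0.476 0.022 0.093] [-0.24 -0.19  2.41  0.28  0.52 -2.11] 0.0 mm 0.0 deg
25 0.06 [0.464 0.021 0.12 ] [-0.25 -0.28  2.42  0.25  0.6  -2.09] 0.0 mm 0.0 deg
25 0.09 [0.451 0.019 0.147] [-0.26 -0.37  2.43  0.23  0.68 -2.07] 0.0 mm 0.0 deg
25 0.12 [0.438 0.018 0.174] [-0.28 -0.46  2.43  0.22  0.77 -2.06] 0.0 mm 0.0 deg
25 0.15 [0.426 0.017 0.202] [-0.29 -0.54  2.43  0.21  0.86 -2.06] 0.0 mm 0.0 deg
20 0 [0.488 0.023 0.065] [-0.21 -0.06  2.34  0.2   0.53 -2.03] 0.0 mm 0.0 deg
20 0.03 [0.478 0.022 0.094] [-0.22 -0.15  2.35  0.18  0.61 -2.01] 0.0 mm 0.0 deg
20 0.06 [0.468 0.021 0.122] [-0.23 -0.23  2.36  0.17  0.68 -2.  ] 0.0 mm 0.0 deg
20 0.09 [0.458 0.02  0.15 ] [-0.24 -0.31  2.36  0.16  0.76 -1.99] 0.0 mm 0.0 deg
20 0.12 [0.448 0.019 0.178] [-0.25 -0.38  2.36  0.15  0.84 -1.99] 0.0 mm 0.0 deg
20 0.15 [0.437 0.018 0.206] [-0.26 -0.45  2.35  0.15  0.92 -1.99] 0.0 mm 0.0 deg
```

```bash
cat > m3.py <<'E'
from h import *
import pickle
from m2 import planefit
c=pickle.load(open('w2.pkl','rb'));P=cloud(c)
B=np.concatenate([P[110:170,258:286].reshape(-1,3),P[110:170,332:350].reshape(-1,3)])
n,c0,k,s=planefit(B); print('board',n.round(4),c0.round(4),k,s,'tilt',np.degrees(np.arccos(n[2])),'yaw',np.arctan2(-n[1],-n[0]))
from scipy.optimize import least_squares
pts=P[88:200,286:330].reshape(-1,3); h=(pts-c0)@n; pts=pts[(h>.024)&(h<.037)]
q0=pts.mean(0)-n*.008; yaw=np.arctan2(-n[1],-n[0]); tilt=np.arccos(n[2])
A=lambda x:np.array([np.cos(x[3])*np.cos(x[2]),np.cos(x[3])*np.sin(x[2]),np.sin(x[3])])
def f(x):
    a=A(x);o=q0+x[0]*np.cross(n,a)+x[1]*n;d=pts-o;return np.linalg.norm(d-np.outer(d@a,a),axis=1)-.013
r=least_squares(f,[0,0,yaw,tilt],loss='soft_l1',f_scale=.001);x=r.x;a=A(x);o=q0+x[0]*np.cross(n,a)+x[1]*n;t=(pts-o)@a
print(len(pts),'yaw',x[2],'tilt',np.degrees(x[3]),'h',(o-c0)@n,'rms',np.std(r.fun),'t',np.percentile(t,[0.2,1,99,99.8]))
lo,hi=np.percentile(t,[.5,99.5]); print('foot',o+a*lo,'cap',o+a*hi,'len',hi-lo,'mid',o+a*(lo+hi)/2, 'line at z=.072',o+a*((.072-o[2])/a[2]))
E
python3 m3.py | tail -4; python3 - <<'E'
E
```

```text
side 498 axis [0.85205383 0.07848524 0.51753679] yaw 0.09185379994803376 tilt 31.16716904930664 h 0.01812578468293873 rms 0.001765468954314 t -0.052102162787366534 0.07058775454433927 foot [0.44553233 0.01733052 0.04423934] top [0.5459716  0.02658229 0.10524607]
board [-0.493  -0.0434  0.8689] [0.4967 0.018  0.0534] 2587 0.0006305892395028949 tilt 29.665354524988295 yaw 0.08772285251368755
2980 yaw 0.0910837329745558 tilt 30.757534425075377 h 0.01999308553421396 rms 0.0006413610251239504 t [-0.043398   -0.04274284  0.04851589  0.0495424 ]
foot [0.44726732 0.01951912 0.04745503] cap [0.52627696 0.02673558 0.09467061] len 0.092325030927008 mid [0.48677214 0.02312735 0.07106282] line at z=.072 [0.4883404  0.02327059 0.072     ]
```

```bash
cat > go.py <<'E'
from ik import *
from st import st
def go(pos,yaz,tilt=0,taz=0):
    s,M=st(); T=rot(yaz,np.radians(tilt),taz)
    w=np.degrees(R.from_matrix(T@M.T).as_rotvec()); d=np.array(pos)-s['eef_pos']
    q,e,a=ik(np.array(pos),T,np.array(s['qpos']))
    print('shift',d.round(4),np.linalg.norm(d).round(4),'turn',w.round(2),'| q',q.round(2),round(e,1),round(a,2))
E
python3 -c "
from go import *
go([.4498,.0198,.1455],1.66,27,.09); go([.4907,.0235,.0655],1.66,29,.09)"
```

```text
t 6.05 p [0.4446 0.0036 0.2127] yaz 1.6647 z [ 0.575  0.029 -0.818] q [-0.35 -0.6   2.48  0.35  0.71 -2.22] F [ 0.5 -0.1  0.1] op 0.651
shift [ 0.0052  0.0162 -0.0672] 0.0693 turn [ 1.01  8.21 -0.38] | q [-0.27 -0.39  2.45  0.27  0.65 -2.11] 0.0 0.0
t 6.05 p [0.4446 0.0036 0.2127] yaz 1.6647 z [ 0.575  0.029 -0.818] q [-0.35 -0.6   2.48  0.35  0.71 -2.22] F [ 0.5 -0.1  0.1] op 0.651
shift [ 0.0461  0.0199 -0.1472] 0.1555 turn [ 1.19  6.22 -0.35] | q [-0.24 -0.1   2.42  0.44  0.37 -2.28] 0.0 0.0
```

Emit:
move_arm(linear=[[0.0013, 0.0041, -0.0168], [0.0013, 0.0041, -0.0168], [0.0013, 0.0041, -0.0168], [0.0013, 0.0041, -0.0168], [0, 0, 0]], twist=[[0.33, 2.7, -0.13], [0.33, 2.7, -0.13], [0.33, 2.7, -0.13], [0, 0, 0], [0, 0, 0]])

```text
time: 6.47
eef_pos: [0.4475, 0.0206, 0.1427]
tcp_rot: [-0.043, 0.973, 0.009, 0.226]
contact_force: [-0.3, 0.4, 0.1]
opening: 0.649
```

```bash
python3 -c "
from go import *
go([.4907,.0235,.0655],1.66,29,.09)"
```

```text
t 6.47 p [0.4475 0.0206 0.1427] yaz 1.6584 z [ 0.439  0.038 -0.898] q [-0.27 -0.39  2.45  0.25  0.66 -2.09] F [-0.3  0.4  0.1] op 0.649
shift [ 0.0432  0.0029 -0.0772] 0.0885 turn [ 0.32 -2.86  0.11] | q [-0.24 -0.1   2.42  0.44  0.37 -2.28] 0.0 0.0
```

Emit:
move_arm(linear=[[0.0084, 0.0006, -0.015], [0.0084, 0.0006, -0.015], [0.0084, 0.0006, -0.015], [0.0084, 0.0006, -0.015], [0, 0, 0]], twist=[[0.1, -0.9, 0], [0.1, -0.9, 0], [0.1, -0.9, 0], [0, 0, 0], [0, 0, 0]])

```text
time: 6.88
eef_pos: [0.4814, 0.0244, 0.0811]
tcp_rot: [-0.044, 0.968, 0.012, 0.246]
contact_force: [-0.2, 0.7, 0.4]
opening: 0.649
```

```bash
python3 -c "
from go import *
go([.4907,.0235,.0655],1.66,29,.09)
for n in ['wrist','side']:
    c=cam(n); cv2.imwrite(f'pics/g_{n}.png',c['img'] if n=='wrist' else cv2.resize(c['img'][160:300,230:420],None,fx=3.8,fy=3.8))
"
```

```text
t 6.88 p [0.4814 0.0244 0.0811] yaz 1.6623 z [ 0.475  0.044 -0.879] q [-0.24 -0.16  2.43  0.39  0.43 -2.22] F [-0.2  0.7  0.4] op 0.649
shift [ 0.0093 -0.0009 -0.0156] 0.0182 turn [ 0.01 -0.49 -0.12] | q [-0.24 -0.1   2.42  0.44  0.37 -2.28] 0.0 0.0
```

View pics/g_wrist.png

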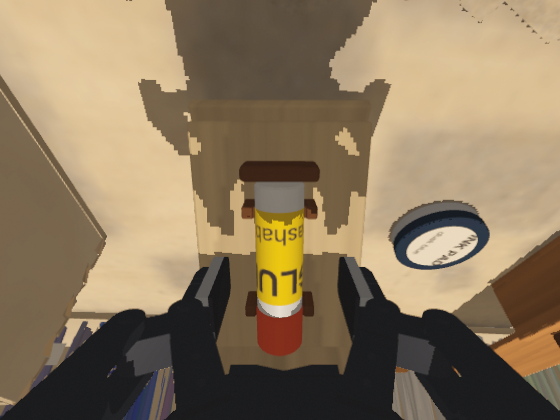

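View pics/g_side.png

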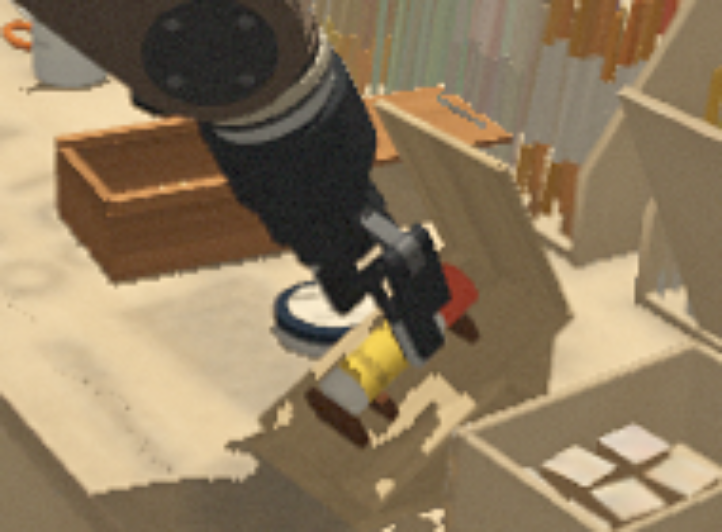

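Emit:
move_arm(linear=[[0.0048, -0.0005, -0.0078], [0.0048, -0.0004, -0.0078], [0, 0, 0], [0, 0, 0]], twist=[[0, -0.5, 0], [0, 0, 0], [0, 0, 0], [0, 0, 0]])

```text
time: 7.32
eef_pos: [0.4938, 0.0231, 0.0735]
tcp_rot: [-0.045, 0.966, 0.01, 0.255]
contact_force: [0.2, 0.6, 0.3]
opening: 0.652
```

```bash
python3 -c "
from go import *
go([.4907,.0235,.0655],1.66,29,.09)
c=cam('side'); uv=proj(c,[[.4873,.0232,.0715],[.447,.0195,.0475],get_state()['eef_pos']]);print(uv)
"
```

```text
t 7.32 p [0.4938 0.0231 0.0735] yaz 1.6641 z [ 0.492  0.043 -0.869] q [-0.24 -0.12  2.42  0.44  0.38 -2.28] F [0.2 0.6 0.3] op 0.652
shift [-0.0031  0.0004 -0.008 ] 0.0085 turn [ 0.14  0.63 -0.22] | q [-0.24 -0.1   2.42  0.44  0.37 -2.28] 0.0 0.0
[[333.99795656 248.53119794]
 [317.32871909 264.77241855]
 [336.88531035 246.8173804 ]]
```

Emit:
move_arm(linear=[[-0.002, 0.0003, -0.007], [-0.001, 0, -0.003], [0, 0, 0]], twist=[[0, 0.4, 0], [0, 0, 0], [0, 0, 0]])

```text
time: 7.62
eef_pos: [0.4915, 0.0232, 0.0659]
tcp_rot: [-0.046, 0.966, 0.01, 0.254]
contact_force: [-0.3, 0.4, -0.2]
opening: 0.649
```

```bash
python3 -c "
from go import *
go([.4907,.0235,.0655],1.66,29,.09)
"
```

```text
t 7.62 p [0.4915 0.0232 0.0659] yaz 1.6645 z [ 0.49   0.043 -0.871] q [-0.24 -0.1   2.42  0.46  0.36 -2.3 ] F [-0.3  0.4 -0.2] op 0.649
shift [-0.0008  0.0003 -0.0004] 0.0009 turn [ 0.21  0.49 -0.25] | q [-0.24 -0.1   2.42  0.44  0.37 -2.28] 0.0 0.0
```

Emit:
move_arm(linear=[[0, 0, 0], [0, 0, 0], [0, 0, 0], [0, 0, 0], [0, 0, 0], [0, 0, 0], [0, 0, 0]], twist=[[0, 0, 0], [0, 0, 0], [0, 0, 0], [0, 0, 0], [0, 0, 0], [0, 0, 0], [0, 0, 0]], grip=0, force=30)

```text
time: 8.2
eef_pos: [0.4911, 0.0229, 0.0661]
tcp_rot: [-0.045, 0.966, 0.01, 0.254]
contact_force: [-1.2, -0.2, 0.8]
opening: 0.291
```

Emit:
move_arm(linear=[[-0.0045, -0.0004, 0.008], [-0.0075, -0.0007, 0.0142], [-0.0075, -0.0007, 0.0142], [-0.0075, -0.0007, 0.0145], [-0.0075, -0.0007, 0.0145], [-0.0075, -0.0007, 0.0145], [-0.0075, -0.0007, 0.016], [-0.006, -0.0007, 0.018], [0, 0, 0]], twist=[[0, 0, 0], [0, 0.5, 0], [-0.1, 0.9, 0], [-0.1, 0.9, 0], [-0.1, 0.9, 0], [-0.1, 0.9, 0], [-0.1, 0.9, 0], [0, 0, 0], [0, 0, 0]])

```text
time: 8.95
eef_pos: [0.4305, 0.0183, 0.1818]
tcp_rot: [-0.046, 0.977, 0.008, 0.206]
contact_force: [0.3, -0.1, 0.4]
opening: 0.286
```

```bash
python3 -c "
from go import *
go([.50,.12,.24],1.4705,0,0)
c=cam('wrist'); cv2.imwrite('pics/l_w.png',c['img'])
c=cam('side'); cv2.imwrite('pics/l_s.png',cv2.resize(c['img'][100:300,200:420],None,fx=2.8,fy=2.8))
"
```

```text
t 8.95 p [0.4305 0.0183 0.1818] yaz 1.6649 z [ 0.401  0.034 -0.915] q [-0.28 -0.49  2.43  0.2   0.81 -2.05] F [ 0.3 -0.1  0.4] op 0.286
shift [0.0695 0.1017 0.0582] 0.1362 turn [  0.29  23.79 -11.02] | q [ 0.04 -0.07  1.96  0.    1.25 -1.43] 0.0 0.0
```

View pics/l_w.png

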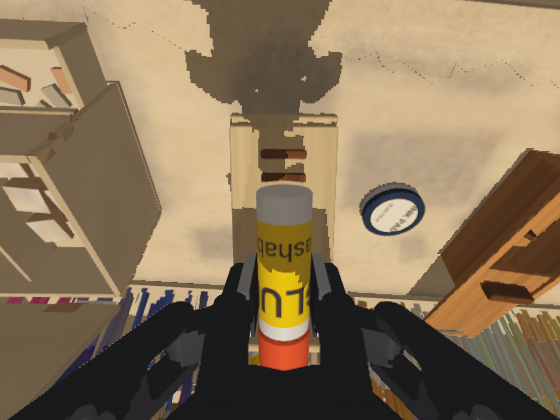

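View pics/l_s.png

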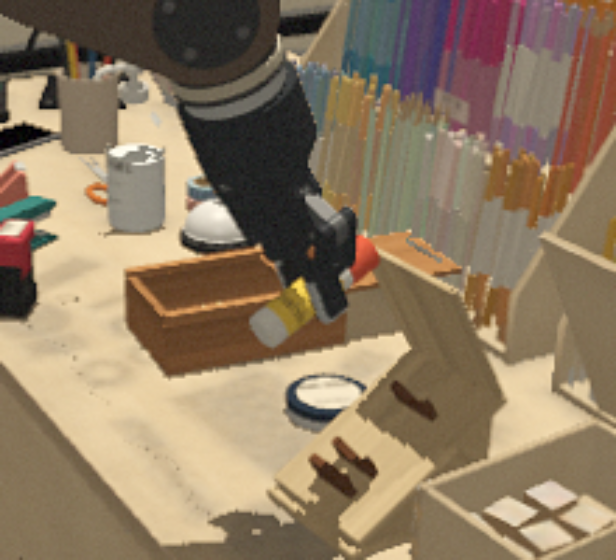

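Emit:
move_arm(linear=[[0, 0.014, 0.02], [0, 0.018, 0.02], [0, 0.02, 0.02], [0.005, 0.022, 0.01], [0.012, 0.025, 0], [0.012, 0.025, 0], [0.012, 0.025, 0], [0.012, 0.025, 0], [0.012, 0.025, 0], [0.01, 0.025, 0], [0.01, 0.025, 0], [0.008, 0.025, 0], [0.003, 0.02, 0], [0, 0, 0], [0, 0, 0]], twist=[[0, 1, 0], [0, 2, -1], [0, 3, -1], [0, 3, -1], [0, 3, -1], [0, 3, -1], [0, 3, -1], [0, 3, -1.5], [0, 2.8, -1.5], [0, 0, 0], [0, 0, 0], [0, 0, 0], [0, 0, 0], [0, 0, 0], [0, 0, 0]])

```text
time: 10.3
eef_pos: [0.5211, 0.3307, 0.2097]
tcp_rot: [0.037, 0.999, -0.002, -0.037]
contact_force: [0.1, -0.1, -0.8]
opening: 0.285
```

```bash
python3 -c "
from go import *
go([.5166,.3154,.12],1.4713,0,0)
"
```

```text
t 10.3 p [0.5211 0.3307 0.2097] yaz 1.496 z [-0.074 -0.    -0.997] q [ 0.39  0.22  1.71  0.03  1.28 -1.11] F [ 0.1 -0.1 -0.8] op 0.285
shift [-0.0045 -0.0153 -0.0897] 0.0911 turn [-0.03 -4.23 -1.4 ] | q [ 0.38  0.26  1.84  0.    1.04 -1.09] 0.0 0.0
```

Emit:
move_arm(linear=[[-0.0015, -0.005, -0.022], [-0.0015, -0.005, -0.022], [-0.0015, -0.005, -0.022], [0, 0, -0.012], [0, 0, 0], [0, 0, 0]], twist=[[0, -1.4, -0.5], [0, -1.4, -0.5], [0, -1.4, -0.4], [0, 0, 0], [0, 0, 0], [0, 0, 0]])

```text
time: 10.8
eef_pos: [0.5127, 0.3107, 0.1196]
tcp_rot: [0.051, 0.999, -0.003, -0.004]
contact_force: [-0.1, -0.2, 0.2]
opening: 0.282
```

```bash
cat > m4.py <<'E'
from go import *
go([.5166,.3154,.12],1.4713,0,0)
s,M=st(); p=np.array(s['eef_pos'])
c=cam('wrist'); cv2.imwrite('pics/h_w.png',c['img']); P=cloud(c); 
hsv=cv2.cvtColor(c['img'],cv2.COLOR_BGR2HSV)
L=(P-p)@M  # tool frame
k=(abs(L[...,1])<.0125)&(abs(L[...,0])<.065)&(L[...,2]>-.035)&(L[...,2]<.02)&(c['depth']>0)
X=L[k]; print(len(X),np.percentile(X,[0.5,5,50,95,99.5],axis=0).round(4).tolist())
# cylinder: x-axis aligned approx, params y0,z0,slopes
f=lambda v: np.hypot(X[:,1]-v[0]-v[2]*X[:,0],X[:,2]-v[1]-v[3]*X[:,0])-.013
r=least_squares(f,[0,-.007,0,0],loss='soft_l1',f_scale=.001); print('y0 z0 sy sz',r.x.round(4),np.std(r.fun)); 
o=np.array([.5335,.3137]);a=-.0995
W=M@np.array([X[:,0].min()/2+X[:,0].max()/2,r.x[0],r.x[1]])+p; d=W[:2]-o
print('stick mid world',W.round(4),'box xy',d@[np.cos(a),np.sin(a)],d@[-np.sin(a),np.cos(a)])
E
python3 m4.py
```

```text
t 10.8 p [0.5127 0.3107 0.1196] yaz 1.4696 z [-0.008 -0.005 -1.   ] q [ 0.38  0.25  1.85 -0.    1.05 -1.09] F [-0.1 -0.2  0.2] op 0.282
shift [0.0039 0.0047 0.0004] 0.0061 turn [ 0.26 -0.48  0.1 ] | q [ 0.38  0.26  1.84  0.    1.04 -1.09] 0.0 0.0
t 10.8 p [0.5127 0.3107 0.1196] yaz 1.4696 z [-0.008 -0.005 -1.   ] q [ 0.38  0.25  1.85 -0.    1.05 -1.09] F [-0.1 -0.2  0.2] op 0.282
9821 [[-0.0388, -0.0123, -0.0301], [-0.033, -0.0115, -0.0197], [0.0114, 0.0001, -0.017], [0.0471, 0.0109, -0.0096], [0.0477, 0.0123, 0.0019]]
y0 z0 sy sz [ 0.0002 -0.0059  0.0028  0.0266] 0.002279543152439211
stick mid world [0.5112 0.3111 0.1255] box xy -0.021959041532056054 -0.004801989945348018
```

View pics/h_w.png

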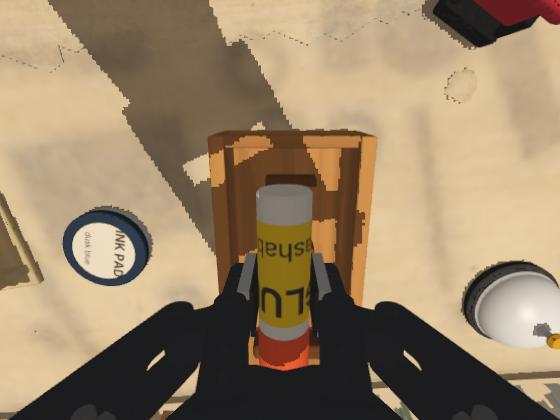

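Emit:
move_arm(linear=[[0.002, 0.0024, -0.01], [0.002, 0.0024, -0.018], [0, 0, -0.018], [0, 0, -0.015], [0, 0, 0], [0, 0, 0]], twist=[[0.2, -0.5, 0.1], [0, 0, 0], [0, 0, 0], [0, 0, 0], [0, 0, 0], [0, 0, 0]])

```text
time: 11.35
eef_pos: [0.5231, 0.3163, 0.0649]
tcp_rot: [0.05, 0.999, 0.003, 0.007]
contact_force: [0.4, -0.3, 0.2]
opening: 0.283
```

```bash
python3 m4.py; python3 -c "
from go import *
go([.5166,.3154,.022],1.4713,0,0)"
```

```text
t 11.35 p [0.5231 0.3163 0.0649] yaz 1.4698 z [ 0.014  0.004 -1.   ] q [ 0.38  0.34  1.86 -0.    0.93 -1.09] F [ 0.4 -0.3  0.2] op 0.283
shift [-0.0065 -0.0009  0.0551] 0.0555 turn [-0.25  0.81  0.09] | q [ 0.38  0.26  1.84 -0.    1.04 -1.09] 0.0 0.0
t 11.35 p [0.5231 0.3163 0.0649] yaz 1.4698 z [ 0.014  0.004 -1.   ] q [ 0.38  0.34  1.86 -0.    0.93 -1.09] F [ 0.4 -0.3  0.2] op 0.283
9810 [[-0.0392, -0.0123, -0.03], [-0.0331, -0.0114, -0.0197], [0.0114, -0.0003, -0.017], [0.0471, 0.0109, -0.0097], [0.0476, 0.0123, 0.0016]]
y0 z0 sy sz [ 0.0003 -0.0059  0.0029  0.026 ] 0.0022919478024695586
stick mid world [0.5216 0.3167 0.0708] box xy -0.012140081639239887 0.0018016685894885857
t 11.4 p [0.523  0.3163 0.065 ] yaz 1.4698 z [ 0.014  0.004 -1.   ] q [ 0.38  0.34  1.86 -0.    0.93 -1.09] F [ 0.8 -0.6 -1.1] op 0.285
shift [-0.0064 -0.0009 -0.043 ] 0.0435 turn [-0.25  0.81  0.09] | q [ 0.38  0.4   1.87 -0.    0.87 -1.09] 0.0 0.0
```

View pics/h_w.png

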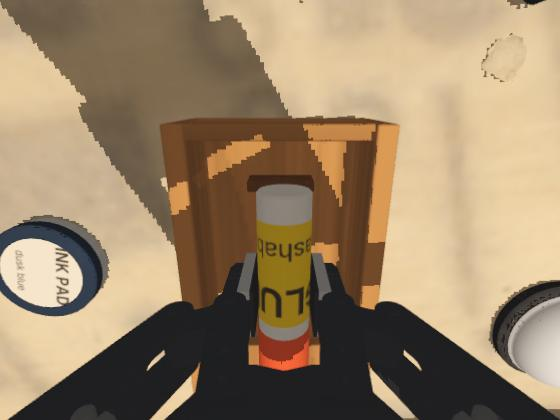

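Emit:
move_arm(linear=[[-0.003, -0.0005, -0.008], [-0.003, -0.0005, -0.008], [0, 0, -0.006], [0, 0, 0], [0, 0, 0]], twist=[[-0.2, 0.4, 0.1], [0, 0.3, 0], [0, 0, 0], [0, 0, 0], [0, 0, 0]])

```text
time: 11.82
eef_pos: [0.5192, 0.3162, 0.0459]
tcp_rot: [0.05, 0.999, 0.002, 0.004]
contact_force: [-0.0, -0.2, 0.2]
opening: 0.288
```

```bash
python3 -c "
from go import *
go([.5166,.3154,.022],1.4713,0,0)"
```

```text
t 11.82 p [0.5192 0.3162 0.0459] yaz 1.4717 z [ 0.008  0.003 -1.   ] q [ 0.38  0.36  1.87  0.    0.9  -1.09] F [-0.  -0.2  0.2] op 0.288
shift [-0.0026 -0.0008 -0.0239] 0.024 turn [-0.2   0.46 -0.02] | q [ 0.38  0.4   1.87  0.    0.87 -1.09] 0.0 0.0
```

Emit:
move_arm(linear=[[-0.0025, -0.0006, -0.006], [-0.001, 0, -0.006], [0, 0, -0.004], [0, 0, 0], [0, 0, 0]], twist=[[-0.2, 0.5, 0], [0, 0, 0], [0, 0, 0], [0, 0, 0], [0, 0, 0]])

```text
time: 12.23
eef_pos: [0.5154, 0.3157, 0.0283]
tcp_rot: [0.049, 0.999, -0.0, -0.001]
contact_force: [-0.2, -0.3, -0.5]
opening: 0.292
```

```bash
python3 -c "
from go import *
go([.5166,.3154,.022],1.4713,0,0)"
```

```text
t 12.23 p [0.5154 0.3157 0.0283] yaz 1.4718 z [-0.001 -0.    -1.   ] q [ 0.38  0.39  1.87  0.    0.88 -1.09] F [-0.2 -0.3 -0.5] op 0.292
shift [ 0.0012 -0.0003 -0.0063] 0.0065 turn [ 0.02 -0.08 -0.03] | q [ 0.38  0.4   1.87  0.    0.87 -1.09] 0.0 0.0
```

Emit:
move_arm(linear=[[0.0006, -0.0002, -0.002], [0, 0, -0.002], [0, 0, -0.001], [0, 0, 0]], twist=[[0, 0, 0], [0, 0, 0], [0, 0, 0], [0, 0, 0]])

```text
time: 12.57
eef_pos: [0.5162, 0.3155, 0.0229]
tcp_rot: [0.049, 0.999, -0.0, -0.001]
contact_force: [0.7, -0.1, -0.6]
opening: 0.286
```

```bash
python3 m4.py
```

```text
t 12.57 p [0.5162 0.3155 0.0229] yaz 1.4718 z [-0.001 -0.    -1.   ] q [ 0.38  0.4   1.87  0.    0.87 -1.09] F [ 0.7 -0.1 -0.6] op 0.286
shift [ 0.0004 -0.0001  0.0971] 0.0971 turn [ 0.01 -0.07 -0.03] | q [ 0.38  0.26  1.84 -0.    1.04 -1.09] 0.0 0.0
t 12.57 p [0.5162 0.3155 0.0229] yaz 1.4718 z [-0.001 -0.    -1.   ] q [ 0.38  0.4   1.87  0.    0.87 -1.09] F [ 0.7 -0.1 -0.6] op 0.286
11476 [[-0.0388, -0.0123, -0.0307], [-0.032, -0.0114, -0.0297], [0.0186, -0.0002, -0.0172], [0.0622, 0.011, 0.0057], [0.0648, 0.0123, 0.0171]]
y0 z0 sy sz [ 0.0002 -0.0059  0.0018  0.0144] 0.004690066291011652
stick mid world [0.5056 0.3168 0.0288] box xy -0.028051163591540945 0.00031019974701812617
```

View pics/h_w.png

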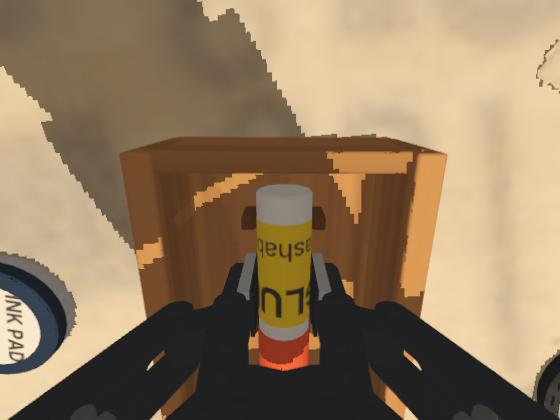

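Emit:
move_arm(linear=[[0, 0, -0.0015], [0, 0, 0], [0, 0, 0]], twist=[[0, 0, 0], [0, 0, 0], [0, 0, 0]])

```text
time: 12.87
eef_pos: [0.5166, 0.3156, 0.0218]
tcp_rot: [0.049, 0.999, 0.0, -0.0]
contact_force: [-1.0, -0.4, -0.2]
opening: 0.291
```

Emit:
move_arm(linear=[[0, 0, -0.001], [0, 0, 0], [0, 0, 0]], twist=[[0, 0, 0], [0, 0, 0], [0, 0, 0]])

```text
time: 13.12
eef_pos: [0.5168, 0.3155, 0.0215]
tcp_rot: [0.049, 0.999, -0.0, -0.0]
contact_force: [-1.2, -1.4, -0.0]
opening: 0.289
```

Emit:
move_arm(linear=[[0, 0, -0.0015], [0, 0, 0], [0, 0, 0]], twist=[[0, 0, 0], [0, 0, 0], [0, 0, 0]])

```text
time: 13.37
eef_pos: [0.5171, 0.3153, 0.0213]
tcp_rot: [0.049, 0.999, -0.001, -0.0]
contact_force: [-0.3, -1.1, 0.1]
opening: 0.286
```

Emit:
move_arm(linear=[[-0.0005, 0, -0.003], [0, 0, 0], [0, 0, 0]], twist=[[0, 0, 0], [0, 0, 0], [0, 0, 0]])

```text
time: 13.62
eef_pos: [0.5181, 0.3156, 0.0218]
tcp_rot: [0.049, 0.999, -0.001, 0.001]
contact_force: [0.5, -0.1, -0.7]
opening: 0.287
```

```bash
python3 -c "
from go import *
for i in range(3): go([.5166,.3154,.0205],1.4713,0,0)
c=cam('side'); cv2.imwrite('pics/p_s.png',cv2.resize(c['img'][130:260,210:370],None,fx=4.5,fy=4.5))
"
```

```text
t 13.62 p [0.5181 0.3156 0.0218] yaz 1.4735 z [ 0.001 -0.001 -1.   ] q [ 0.38  0.4   1.87 -0.    0.87 -1.09] F [ 0.5 -0.1 -0.7] op 0.287
shift [-0.0015 -0.0002 -0.0013] 0.002 turn [ 0.07  0.07 -0.12] | q [ 0.38  0.4   1.87 -0.    0.87 -1.09] 0.0 0.0
t 13.62 p [0.5181 0.3156 0.0218] yaz 1.4735 z [ 0.001 -0.001 -1.   ] q [ 0.38  0.4   1.87 -0.    0.87 -1.09] F [ 0.5 -0.1 -0.7] op 0.287
shift [-0.0015 -0.0002 -0.0013] 0.002 turn [ 0.07  0.07 -0.12] | q [ 0.38  0.4   1.87 -0.    0.87 -1.09] 0.0 0.0
t 13.62 p [0.5181 0.3156 0.0218] yaz 1.4735 z [ 0.001 -0.001 -1.   ] q [ 0.38  0.4   1.87 -0.    0.87 -1.09] F [ 0.5 -0.1 -0.7] op 0.287
shift [-0.0015 -0.0002 -0.0013] 0.002 turn [ 0.07  0.07 -0.12] | q [ 0.38  0.4   1.87 -0.    0.87 -1.09] 0.0 0.0
```

View pics/p_s.png

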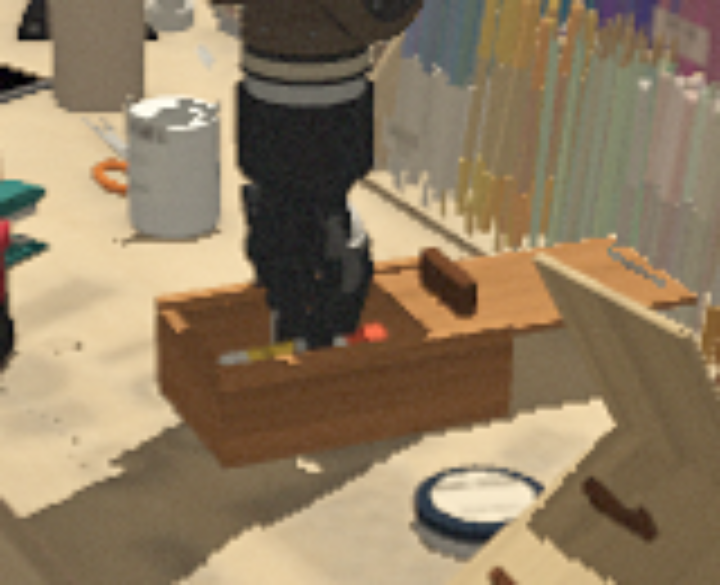

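Emit:
move_arm(linear=[[0, 0, 0], [0, 0, 0], [0, 0, 0], [0, 0, 0], [0, 0, 0]], twist=[[0, 0, 0], [0, 0, 0], [0, 0, 0], [0, 0, 0], [0, 0, 0]], grip=0.48)

```text
time: 14.08
eef_pos: [0.5181, 0.3157, 0.0208]
tcp_rot: [0.049, 0.999, -0.0, 0.001]
contact_force: [-1.0, -0.2, 2.3]
opening: 0.483
```

```bash
python3 m4.py
```

```text
t 14.08 p [0.5181 0.3157 0.0208] yaz 1.4731 z [ 0.001 -0.001 -1.   ] q [ 0.38  0.4   1.87 -0.    0.87 -1.09] F [-1.  -0.2  2.3] op 0.483
shift [-0.0015 -0.0003  0.0992] 0.0992 turn [ 0.05  0.07 -0.1 ] | q [ 0.38  0.26  1.84 -0.    1.04 -1.09] 0.0 0.0
t 14.08 p [0.5181 0.3157 0.0208] yaz 1.4731 z [ 0.001 -0.001 -1.   ] q [ 0.38  0.4   1.87 -0.    0.87 -1.09] F [-1.  -0.2  2.3] op 0.483
11022 [[-0.0394, -0.0124, -0.0327], [-0.0327, -0.011, -0.0315], [0.0198, -0.0003, -0.0171], [0.0625, 0.0107, 0.0137], [0.0647, 0.0121, 0.015]]
y0 z0 sy sz [-0.0004 -0.0058  0.0039  0.0065] 0.004347974459294091
stick mid world [0.508  0.3163 0.0266] box xy -0.025681723844047696 7.233048092584423e-05
```

View pics/h_w.png

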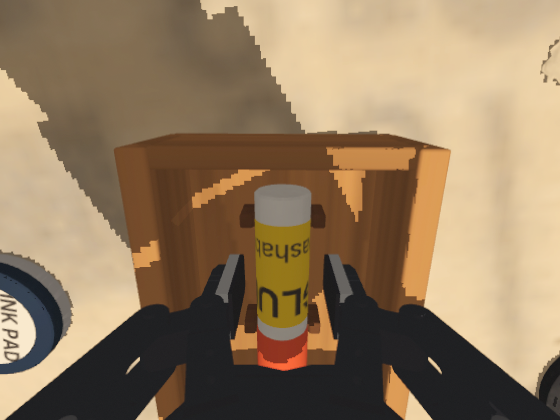

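Emit:
move_arm(linear=[[0, 0, 0.012], [0, 0, 0.02], [0, 0, 0.025], [0, 0, 0.03], [0, 0, 0.03], [0, 0, 0.02], [0, 0, 0]], twist=[[0, 0, 0], [0, 0, 0], [0, 0, 0], [0, 0, 0], [0, 0, 0], [0, 0, 0], [0, 0, 0]])

```text
time: 14.72
eef_pos: [0.5141, 0.3148, 0.1635]
tcp_rot: [0.049, 0.999, -0.001, -0.002]
contact_force: [0.7, 0.6, -0.0]
opening: 0.479
```

```bash
cat > m5.py <<'E'
from go import *
import sys
go([.603,.3068,.13],-.0995,0,0)
c=cam('wrist'); cv2.imwrite('pics/r_w.png',c['img']); P=cloud(c)
o=np.array([.5335,.3137]);a=-.0995
d=P[...,:2]-o; B=np.stack([d@[np.cos(a),np.sin(a)],d@[-np.sin(a),np.cos(a)],P[...,2]],-1)
k=(abs(B[...,1])<.014)&(abs(B[...,0]+.017)<.058)&(B[...,2]>.028)&(B[...,2]<.046)&(c['depth']>0)
X=B[k]; print(len(X),np.percentile(X,[0.5,50,99.5],axis=0).round(4).tolist())
f=lambda v: np.hypot(X[:,1]-v[0]-v[2]*(X[:,0]+.017),X[:,2]-v[1]-v[3]*(X[:,0]+.017))-.013
r=least_squares(f,[0,.027,0,0],loss='soft_l1',f_scale=.001); print('y z sy sz',r.x.round(4),np.std(r.fun))
for n in ['top']:
    c=cam(n); cv2.imwrite('pics/r_t.png',cv2.resize(c['img'][110:300,130:450],None,fx=2.4,fy=2.4))
E
python3 m5.py
```

```text
t 14.72 p [0.5141 0.3148 0.1635] yaz 1.4727 z [-0.005 -0.002 -1.   ] q [ 0.38  0.2   1.82 -0.    1.12 -1.09] F [ 0.7  0.6 -0. ] op 0.479
shift [ 0.0889 -0.008  -0.0335] 0.0953 turn [ -0.11  -0.31 -90.08] | q [0.32 0.39 1.65 0.   1.1  0.42] 0.0 0.0
2712 [[-0.063, -0.0124, 0.0285], [-0.0208, -0.0004, 0.0381], [0.0294, 0.0122, 0.0411]]
y z sy sz [-0.      0.0267 -0.0028  0.0122] 0.0008953326069165143
```

View pics/r_w.png

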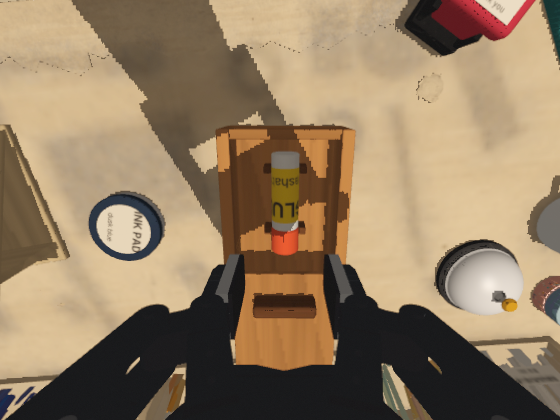

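Emit:
move_arm(linear=[[0.008, -0.0007, 0], [0.008, -0.0007, 0], [0.008, -0.0007, 0], [0.008, -0.0007, 0], [0.008, -0.0007, 0], [0.008, -0.0007, 0], [0.008, -0.0007, 0], [0.008, -0.0007, 0], [0.008, -0.0007, 0], [0.008, -0.0007, 0], [0.008, -0.0007, -0.01], [0, 0, -0.01], [0, 0, -0.01], [0, 0, -0.01], [0, 0, 0]], twist=[[0, 0, -6.4], [0, 0, -6.4], [0, 0, -6.4], [0, 0, -6.4], [0, 0, -6.4], [0, 0, -6.4], [0, 0, -6.4], [0, 0, -6.4], [0, 0, -6.4], [0, 0, -6.4], [0, 0, -6.4], [0, 0, -6.4], [0, 0, -6.4], [0, 0, -6.4], [0, 0, 0]])

```text
time: 16.07
eef_pos: [0.5862, 0.2996, 0.0811]
tcp_rot: [0.765, 0.644, -0.009, -0.028]
contact_force: [-1.3, -0.4, 5.8]
opening: 0.478
```

```bash
python3 -c "
from go import *
go([.603,.3068,.066],-.0995,0,0)"
```

```text
t 16.07 p [0.5862 0.2996 0.0811] yaz -0.1712 z [-0.051  0.031 -0.998] q [0.3  0.43 1.7  0.05 1.05 0.45] F [-1.3 -0.4  5.8] op 0.478
shift [ 0.0168  0.0072 -0.0151] 0.0237 turn [-1.66 -2.96  4.14] | q [ 0.32  0.47  1.68 -0.    1.    0.42] 0.0 0.0
```

Emit:
move_arm(linear=[[0, 0, 0.012], [0, 0, 0.012], [0.006, 0.0025, 0], [0.006, 0.0025, 0], [0.005, 0.0022, 0], [0, 0, 0], [0, 0, 0]], twist=[[0, 0, 0], [0, 0, 0], [-0.8, -1.4, 2], [-0.8, -1.4, 2], [0, 0, 0], [0, 0, 0], [0, 0, 0]])

```text
time: 16.65
eef_pos: [0.6012, 0.3066, 0.1024]
tcp_rot: [0.738, 0.675, -0.004, -0.0]
contact_force: [0.0, -0.4, -0.4]
opening: 0.477
```

```bash
python3 -c "
from go import *
go([.603,.3068,.066],-.0995,0,0)
c=cam('wrist'); cv2.imwrite('pics/b_w.png',c['img']);P=cloud(c);Z=P[...,2]
g=(Z>0.068)&(Z<0.079)&(abs(P[...,0]-.6)<.04)&(abs(P[...,1]-.307)<.06); print(g.sum(),cv2.minAreaRect(P[g][:,:2].astype(np.float32)*1000))
c=cam('top');P=cloud(c);Z=P[...,2]; g=(Z>0.068)&(Z<0.079)&(abs(P[...,0]-.6)<.04)&(abs(P[...,1]-.307)<.06); print(g.sum(),cv2.minAreaRect(P[g][:,:2].astype(np.float32)*1000))
"
```

```text
t 16.65 p [0.6012 0.3066 0.1024] yaz -0.0884 z [-0.007 -0.006 -1.   ] q [ 0.32  0.42  1.66 -0.    1.06  0.41] F [ 0.  -0.4 -0.4] op 0.477
shift [ 0.0018  0.0002 -0.0364] 0.0365 turn [ 0.31 -0.4  -0.64] | q [0.32 0.47 1.68 0.   1.   0.42] 0.0 0.0
1700 ((602.827392578125, 306.84234619140625), (55.8672981262207, 11.800054550170898), 84.79075622558594)
0 ((0.0, 0.0), (0.0, 0.0), 0.0)
```

View pics/b_w.png

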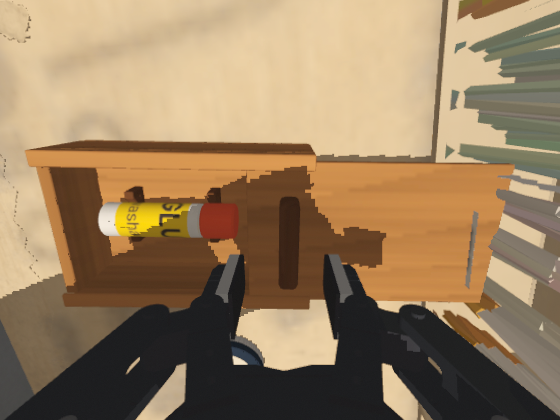

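Emit:
move_arm(linear=[[0.001, 0.0002, -0.012], [0.0003, 0, -0.011], [0, 0, -0.008], [0, 0, 0], [0, 0, 0]], twist=[[0.3, -0.4, -0.6], [0, 0, 0], [0, 0, 0], [0, 0, 0], [0, 0, 0]])

```text
time: 17.17
eef_pos: [0.602, 0.306, 0.0692]
tcp_rot: [0.741, 0.671, -0.001, -0.0]
contact_force: [-0.6, 0.4, -0.0]
opening: 0.486
```

```bash
python3 -c "
from go import *
go([.6028,.3068,.066],-.0995,0,0)"
```

```text
t 17.17 p [0.602  0.306  0.0692] yaz -0.0995 z [-0.001 -0.001 -1.   ] q [ 0.32  0.46  1.68 -0.    1.    0.42] F [-0.6  0.4 -0. ] op 0.486
shift [ 0.0008  0.0008 -0.0032] 0.0034 turn [ 0.03 -0.09  0.  ] | q [0.32 0.47 1.68 0.   1.   0.42] 0.0 0.0
```

Emit:
move_arm(linear=[[0.0008, 0.0008, -0.003], [0, 0, 0], [0, 0, 0], [0, 0, 0], [0, 0, 0], [0, 0, 0], [0, 0, 0], [0, 0, 0]], twist=[[0, 0, 0], [0, 0, 0], [0, 0, 0], [0, 0, 0], [0, 0, 0], [0, 0, 0], [0, 0, 0], [0, 0, 0]], grip=0, force=40)

```text
time: 17.83
eef_pos: [0.6029, 0.3066, 0.0661]
tcp_rot: [0.742, 0.671, -0.001, -0.0]
contact_force: [-0.5, -0.7, -0.3]
opening: 0.128
```

Emit:
move_arm(linear=[[-0.01, 0.001, 0], [-0.011, 0.0011, 0], [-0.011, 0.0011, 0], [-0.011, 0.0011, 0], [-0.011, 0.0011, 0], [-0.011, 0.0011, 0], [-0.011, 0.0011, 0], [-0.011, 0.0011, 0], [-0.011, 0.0011, 0], [-0.009, 0.0009, 0], [0, 0, 0]], twist=[[0, 0, 0], [0, 0, 0], [0, 0, 0], [0, 0, 0], [0, 0, 0], [0, 0, 0], [0, 0, 0], [0, 0, 0], [0, 0, 0], [0, 0, 0], [0, 0, 0]])

```text
time: 18.75
eef_pos: [0.485, 0.3187, 0.066]
tcp_rot: [0.741, 0.671, 0.002, 0.001]
contact_force: [2.5, 0.4, -3.7]
opening: 0.128
```

```bash
python3 -c "
from go import *
go([.4843,.3187,.066],-.0995,0,0)"
```

```text
t 18.75 p [0.485  0.3187 0.066 ] yaz -0.0986 z [ 0.005  0.002 -1.   ] q [ 0.41  0.28  1.93 -0.    0.93  0.51] F [ 2.5  0.4 -3.7] op 0.128
shift [-0.0007  0.     -0.    ] 0.0007 turn [-0.09  0.26 -0.05] | q [0.41 0.28 1.93 0.   0.93 0.51] 0.0 0.0
```

Emit:
move_arm(linear=[[-0.003, 0.0003, 0], [-0.003, 0.0003, 0], [0, 0, 0]], twist=[[0, 0, 0], [0, 0, 0], [0, 0, 0]])

```text
time: 19.0
eef_pos: [0.4851, 0.3186, 0.066]
tcp_rot: [0.741, 0.672, 0.01, 0.007]
contact_force: [-1.9, 3.2, 0.3]
opening: 0.127
```

Emit:
move_arm(linear=[[0, 0, 0], [0, 0, 0], [0, 0, 0], [0, 0, 0], [0, 0, 0.012], [0, 0, 0.025], [0, 0, 0.03], [0, 0, 0.03], [0.005, -0.02, 0.03], [0.005, -0.02, 0.01], [0, -0.02, 0], [0, 0, 0]], twist=[[0, 0, 0], [0, 0, 0], [0, 0, 0], [0, 0, 0], [0, 0, 0], [0, 0, 0], [0, 0, 0], [0, 0, 0], [0, 0, 0], [0, 0, 0], [0, 0, 0], [0, 0, 0]], grip=0.5)

```text
time: 20.0
eef_pos: [0.493, 0.2568, 0.2177]
tcp_rot: [0.739, 0.674, 0.01, 0.008]
contact_force: [-0.8, 1.1, -0.7]
opening: 0.492
```

```bash
python3 -c "
from go import *
st()
c=cam('wrist'); cv2.imwrite('pics/f_w.png',c['img']);P=cloud(c);Z=P[...,2]
g=(Z>0.068)&(Z<0.079)&(abs(P[...,0]-.49)<.06)&(abs(P[...,1]-.317)<.06); r=cv2.minAreaRect(P[g][:,:2].astype(np.float32)*1000);print(g.sum(),r)
d=np.array(r[0])/1000-[.5335,.3137]; print('bar box x',d@[.995,-.0995])
"
```

```text
t 20.0 p [0.493  0.2568 0.2177] yaz -0.0919 z [ 0.027  0.001 -1.   ] q [ 0.3   0.03  1.91 -0.01  1.18  0.4 ] F [-0.8  1.1 -0.7] op 0.492
843 ((483.1867370605469, 319.115234375), (55.333412170410156, 11.47389030456543), 84.0914306640625)
bar box x -0.05060051244506834
```

View pics/f_w.png

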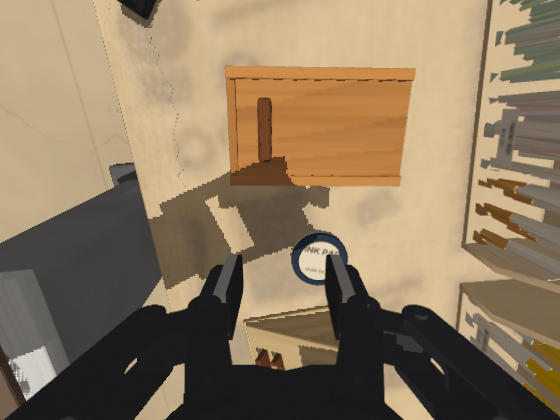

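```bash
python3 -c "
from h import *
c=cam('top'); cv2.imwrite('pics/f_t.png',cv2.resize(c['img'][110:300,130:450],None,fx=2.4,fy=2.4))
import pickle
a=pickle.load(open('top0.pkl','rb'));P0=cloud(a);P1=cloud(c)
for n,(v0,v1,u0,u1),zl in [('bell',(140,190,140,190),.02),('stamp',(255,290,165,205),.03)]:
    for P in (P0,P1):
        S=P[v0:v1,u0:u1].reshape(-1,3); print(n,S[(S[:,2]>zl)&(S[:,2]<.1)].mean(0).round(4))
print(sign_off())
"
```

```text
bell [0.6227 0.508  0.0353]
bell [0.6223 0.5081 0.0354]
stamp [0.3807 0.4536 0.08  ]
stamp [0.3807 0.4536 0.0797]
the job is handed in; nothing more can be done
None
```

View pics/f_t.png

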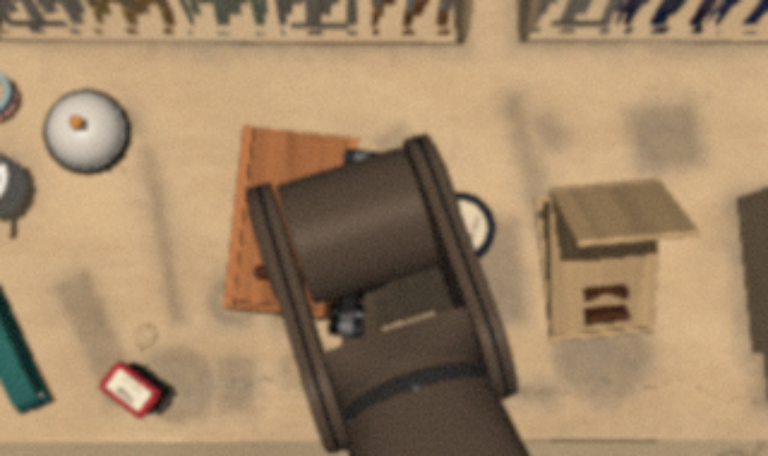

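The kit is ready and the job is handed in at about 20 s. I slid the cover fully back, took the glue stick off the stand square to the slope, laid it in the box's two rests, and slid the cover shut.

**Cover:** It measured 119.8 mm open before I took the stick. When shut, the grip bar measured at box x = -50.6 mm, against -50 mm expected, so it is closed to within measurement error.

**Glue stick:** After release, with the cover still open, its middle measured at box x = -16.8, y = 0.0, z = 26.7 mm, against a target of -17, 0, 27. It was within about 0.013 rad of the box's long axis. I last saw it still in the rests just before closing, and could not see it once the cover was shut.

**Bystanders:** The bell and stamp measured within 0.5 mm of where they started. The tin was only seen in the pictures, where it looked undisturbed; I did not measure it at the end.

**What went less smoothly:**
- One fingertip came down on the bar while I approached it to close the cover. It touched with about 6 N and did not move the cover; I lifted off and re-aligned.
- The full 30 degree tilt was out of the elbow's range farther off the slope, so I came in at about 27 degrees and reached about 29 degrees by the grasp.
- The force reading showed no clear contact when lowering the stick. I judged it seated because the tool stopped going down, and the measurement after release agreed.

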